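Snap the cap back on the thermometer case

ROBOT

A 6-joint arm with a two-finger parallel gripper is mounted at the origin on the work surface. World frame = base frame: x ahead of the robot, y to its left, z up, the work surface at z = 0. Lengths are in m, angles in rad, forces in N, time in s.
With the tool pointing down it reaches from about 0.35 to 0.725 m from the base axis. Payload 6 kg.
Tool frame: the origin (TCP) lies on the centre line of the jaws, within the pads' length; the fingertips stand 25 mm ahead of it and the grasp point (between the pads) lies 6 mm ahead of it; z points along the fingers, y is the line along which they close (so a half turn about z gives the same grasp; the last joint's range is limited). The gripper opens to 85 mm and grips with 20 to 120 N. Pads are 22 mm wide; open, the fingers measure 114 mm over their backs; the gripper's body (76 mm by 85 mm) begins 54 mm behind the grasp point. The pads swing forward as they close: fully open they stand 13 mm farther back than shut.
Start: joints at [-0.944, 0.04, 0.085, 0, -1.615, -0.334], TCP at [0.173, -0.574, 0.256] pointing down, gripper open.
Joint ranges: [-2.56, 2.56], [-1.29, 2.01], [-1.08, 1.49], [-3.29, 1.98], [-2.81, -0.18], [-2.99, 2.99]. Speed limits (rad/s): [2.57, 2.57, 3.01, 3.14, 3.14, 3.14].

INTERFACE

Orientations are given as [roll, pitch, yaw] about the fixed x, y, z axes, in that order (R = Rz(yaw) Ry(pitch) Rx(roll)).
In Python, from rig import manip gives the robot as it stands.
- The arm moves only by the tool move_arm, never from a script. Its argument "plan" is one flat list of numbers, 5 for each row, row after row: the closure, from 0 (fully open) to 1 (shut), then the shift along the tool's x, y, z in mm, then the turn about the tool's z in degrees. A call has 1 to 12 rows; each row shifts and turns the commanded pose from where the row before left it, along the tool's axes as they then stand; what a row does not reach is not made up. A row lasts 1/8 s, in which the tool goes at most 62.5 mm and 10.7 degrees, less where a joint would pass 70% of its speed; a pose out of reach is approached as far as the arm can. A call with a gripper value outside its range is refused whole. The fingers move at their own pace and stop on an object; "newtons" is the grip in N (left out, the last holds). Time passes only in rows, so rows that do not move let the fingers close. It gives the time, the measured TCP pose, the force, the opening and the grip force at its end, in the units of the state.
- manip.get_obs(): the state, without advancing time (a new reading comes with each control period).
- manip.get_image(name): name is "scene" or "top"; returns a dict with "pixels" (384x512x3 uint8, blue, green, red), "z_map" (384x512 float32, m along the optical axis (not along the pixel's ray), 0 where there is no reading), "intrinsics" (3x3 intrinsics, pixels), "rvec" (rotation vector, rad) and "tvec" (3), from world to camera coordinates, as OpenCV has them. Camera axes: x right, y down, z forward; pixel columns grow to the right and rows downward; lengths in m; the calibration is good to about 2 mm. A picture is of the moment at which its call begins.
- manip.sign_off(): hands the job in; it is judged then, once.
Trained networks look in the newest picture that a camera, given by its name, has taken for a name from the list of things; names that differ only in an ending like _2 or _b are one class to them, and where a whole thing is asked for, a point or a joint stands for the part that bears it (a point fixed in the world has none). Each returns a list of dicts, best first, with "score" (0 to 1); they miss things now and then, are a little off and sometimes report something else, mostly with a low value. They report only what shows in the picture. A call takes as long as a camera call. They do not tell look-alikes from the thing itself.
- manip.search_frame(label, camera): "box" ([centre column, centre row, width, height] in pixels, round what is visible of it).
- manip.silhouettes(label, camera): "mask" (384x512 bool, what is visible of it) and "box" ([centre column, centre row, width, height] in pixels, round what is visible of it).
- manip.spot_point(label, camera): "uv" ([column, row] in pixels: a listed point, or the origin of a listed thing).
The state is a dict: "t": time; "joints": joint angles; "qvel": joint speeds; "effort": joint torques, N m; "position": TCP position; "eef_rot": TCP orientation; "ft_force": force on the tool from outside, world axes, zero at the start; "moment": the same for the moment, N m; "gripper_width": finger opening in m; "gripper_force": force on a finger pad.
Only numpy, scipy, OpenCV 4.12 (cv2) and the standard library are available. Lean on these libraries where they do the work, as an engineer would, in place of code of your own. Each camera call takes 0.05 s, during which the arm holds its last target. There are 200 camera calls.

TASK

Put the loose white cap back on the thermometer case that stands open in its wooden stand: pick the cap up, lower it over the case's neck, feel for the snap ring, press straight down until it clicks and keep pressing until the cap's rim is fully home on the shoulder of the case. Finish while still holding the cap with the fingers and pushing it down firmly (about 10 N): do not let go. Leave the vase, the pill tray and the spoon rest where they are.

Things in the scene. Friction and masses are not known exactly. Their poses are not given: they have to be found in the camera images.
- cap_mid (a point): Loose white plastic cap, a plain round cup standing mouth down on the table: 36 mm outside diameter, 40 mm tall, closed flat top, about 25 g. This point is its centre, 20 mm above its mouth rim; z points from mouth to top. It can be gripped from above anywhere round its side, at any yaw.
- cap_mouth (a point): Centre of the cap's open mouth, level with its rim, 20 mm below cap_mid along the cap's z. Inside, a lip 3 mm tall with a 25 mm opening lines the mouth; above it the bore is 31 mm wide and ends 36 mm from the rim.
- case_seat (a point): White plastic thermometer case, an upright round barrel 34 mm in diameter, fixed in the middle of the stand (how deep it sits differs: the shoulder is 94 to 120 mm above the table). This point is on its axis at the flat, rigid shoulder where the cap's rim must seat; z up. From the shoulder a neck 22 mm in diameter rises 25 mm; its last 7 mm taper to 12 mm.
- case_ring (a point): Centre of the snap ring on the neck, 6 mm above the shoulder: four sprung catches out to 29.6 mm diameter. A cap meets their slope with its rim about 10 mm above the shoulder; resistance grows to about 10 N (it varies with friction). With the rim 6 to 3 mm above the shoulder it drops sharply: the catches snap out inside the cap and draw it down a little; the last 2 mm are free.
- stand: Fixed square wooden stand, 90 x 90 mm, 40 mm tall, that holds the case in its middle. Origin at the centre of its underside.
- vase_mid (a point): Bystander: small open green-glass vase, 60 mm at its widest, 105 mm tall, loose. This point is on its axis 50 mm above its foot.
- tray_mid (a point): Bystander: yellow pill tray with seven shut flip lids, 45 x 170 mm (its x and y), 26 mm tall, loose. This point is at its centre.
- rest_mid (a point): Bystander: stainless steel spoon rest, a dish 90 mm across and 12 mm tall with a flat handle reaching 115 mm from the centre along its y, loose. This point is at the dish's centre, 5 mm above the table.
Not all that is in view belongs to the job. Of the things shaped like the part that bears cap_mid, the white one is meant.

How it is judged:
On the way, in this order (a step that is already met when the one before it is completed fails the run):
1. the cap is picked up off the table (height (world z) of cap_mid above 0.07 m), for 0.1 s.
2. the cap is over the neck, mouth down, not yet snapped on (horizontal distance between cap_mouth and case_seat below 0.004 m and z of cap_mouth in the frame of case_seat between 0.002 and 0.022 m), for 0.05 s.
3. the cap has clicked past the snap ring and its rim is home on the shoulder (horizontal distance between cap_mouth and case_seat below 0.0025 m and z of cap_mouth in the frame of case_seat below 0.0015 m), for 0.1 s.
At the end, for the whole second after the job is handed in: The cap's rim is within 1.5 mm of the case's shoulder, centred within 2.5 mm and upright within 4 degrees, with the fingers still holding it and pressing it on the case with more than 4 N, all through the last second (all of step 3 and z of cap_mouth in the frame of case_seat above -0.003 m and angle between cap_mid's own z axis and vertical below 0.07 rad and contact force between cap and case above 4 N and contact force between the fingers and cap above 4 N); the arm keeps its last pose, push and grip.
It fails at once if the vase is moved more than 30 mm or tipped over (distance of vase_mid from where it was at the start of the episode above 0.03 m or angle between vase_mid's own z axis and vertical above 0.5 rad).
It fails at once if the pill tray is moved more than 30 mm (distance of tray_mid from where it was at the start of the episode above 0.03 m).
It fails at once if the spoon rest is moved more than 30 mm (distance of rest_mid from where it was at the start of the episode above 0.03 m).
It also fails if it takes over 54 s, if anything falls off the work surface, if the arm or the gripper's body presses on something with over 40 N, if the wrist force passes 120 N, or if a joint passes its speed limit or range.

## Working session

There is one attempt and no reset: what is moved stays moved. The work goes in short steps, Python scripts to look and compute and a tool call to move; the robot and the scene stay as the last step left them, time stands still between calls to the robot, and variables do not carry over. Pictures are saved under pics/ and viewed, at most 10 in all, crops included, and the job is handed in when it is done.

Besides the shell and the picture viewer there is one more tool, called after "Request:" as name(argument=value, ...) on one line, values as JSON. move_arm: Moves the arm, as the interface text tells. Its arguments: {"type":"object","properties":{"plan":{"type":"array"},"newtons":{"type":"number"}},"required":["plan"]}

```bash
mkdir -p pics
cat > h.py <<'E'
import numpy as np, cv2
from rig import manip
def cam(n):
    im=manip.get_image(n); R,_=cv2.Rodrigues(np.array(im["rvec"],float)); im["R"]=R; im["t"]=np.array(im["tvec"],float).ravel(); return im
def cloud(im):
    z=im["z_map"].astype(float); K=np.array(im["intrinsics"]); v,u=np.mgrid[:z.shape[0],:z.shape[1]]
    P=np.stack([(u-K[0,2])/K[0,0]*z,(v-K[1,2])/K[1,1]*z,z],-1)
    W=(P-im["t"])@im["R"]; W[z<=0]=np.nan; return W
E
python3 - <<'E'
from h import *
ims=[cam(n) for n in("scene","top")]
for n,im in zip(("scene","top"),ims):
    W=cloud(im)
    print(n,"campos",-im["R"].T@im["t"])
    cv2.imwrite(f"pics/{n}0.png",im["pixels"])
    for l in("cap_mid","case_seat","stand","vase_mid","tray_mid","rest_mid"):
        for d in manip.silhouettes(l,n)[:3]:
            p=W[d["mask"]]; p=p[~np.isnan(p[:,0])]
            if d["score"]>.2: print(l,round(d["score"],2),np.round(d["box"]),np.median(im["pixels"][d["mask"]],0),"med",np.round(np.median(p,0),3),"lo",np.round(np.percentile(p,3,0),3),"hi",np.round(np.percentile(p,97,0),3))
print(manip.get_obs())
E
```

```text
scene campos [1.04778271 0.33014093 0.67780621]
cap_mid 0.86 [373. 225.  16.  20.] [201. 232. 237.] med [0.474 0.24  0.037] lo [0.448 0.223 0.003] hi [0.482 0.256 0.042]
cap_mid 0.86 [365. 253.  20.  23.] [199.  87.  31.] med [0.552 0.261 0.039] lo [0.528 0.245 0.004] hi [0.559 0.276 0.042]
cap_mid 0.82 [385. 203.  15.  20.] [137.  43. 119.] med [0.394 0.249 0.035] lo [0.371 0.233 0.005] hi [0.401 0.263 0.042]
case_seat 0.76 [266. 183.  16.  41.] [180. 215. 228.] med [0.538 0.015 0.096] lo [ 0.517 -0.005  0.042] hi [0.545 0.025 0.14 ]
case_seat 0.51 [264. 204.  54.  41.] [ 52. 136. 228.] med [0.549 0.026 0.039] lo [ 0.498 -0.038  0.008] hi [0.583 0.062 0.042]
stand 0.89 [265. 205.  55.  37.] [ 52. 135. 229.] med [0.549 0.027 0.039] lo [ 0.499 -0.038  0.009] hi [0.583 0.062 0.042]
stand 0.22 [265. 182.  19.  41.] [181. 215. 228.] med [0.538 0.015 0.096] lo [ 0.522 -0.001  0.044] hi [0.545 0.025 0.14 ]
vase_mid 0.74 [190. 158.  28.  46.] [ 56. 127.  62.] med [ 0.546 -0.207  0.061] lo [ 0.51  -0.25   0.002] hi [ 0.564 -0.19   0.105]
vase_mid 0.61 [194. 261.  67.  62.] [  0. 252. 255.] m
[... 1377 characters left out ...]
{'t': 0.7, 'joints': array([-9.44295097e-01,  4.01470589e-02,  8.47993989e-02, -4.86824749e-05,
       -1.61552386e+00, -3.33693541e-01]), 'qvel': array([-5.28974045e-05, -1.15015589e-03, -1.64369942e-03,  9.91616245e-04,
        1.02250602e-03, -3.59707061e-04]), 'effort': array([-5.31422047e-04, -3.67827129e+01,  3.47383547e+01,  6.93205476e+00,
       -8.76622053e-04,  2.44727357e-05]), 'position': array([ 0.17319923, -0.57441953,  0.25628133]), 'eef_rot': array([ 3.14150568e+00,  2.13226554e-05, -2.84878279e+00]), 'ft_force': array([ 0.39611881,  0.84850193, -0.49899094]), 'moment': array([-0.00943433, -0.01167142,  0.04158313]), 'gripper_force': 0.0, 'gripper_width': 0.0851571450044959}
```

Run:
```python
from h import *
a=cv2.imread("pics/scene0.png")[120:340,150:430]; b=cv2.imread("pics/top0.png")[90:290,120:400]
cv2.imwrite("pics/both0.png",np.vstack([cv2.resize(a,None,fx=1.9,fy=1.35),cv2.resize(b,None,fx=1.9,fy=1.4)]))
def circ(p):
    A=np.c_[2*p[:,:2],np.ones(len(p))]; s=np.linalg.lstsq(A,(p[:,:2]**2).sum(1),rcond=None)[0]; return s[:2],np.sqrt(s[2]+s[:2]@s[:2])
for n in("scene","top"):
    im=cam(n); W=cloud(im).reshape(-1,3); W=W[~np.isnan(W[:,0])]
    def near(x,y,r,z0,z1): return W[(np.hypot(W[:,0]-x,W[:,1]-y)<r)&(W[:,2]>z0)&(W[:,2]<z1)]
    p=near(.463,.24,.03,.034,.05); (c,r),_=cv2.minEnclosingCircle(p[:,:2].astype(np.float32))
    print(n,"cap top mean",p.mean(0),len(p),"mec",c,r)
    p=near(.525,.01,.035,.05,.16); print("case z hist",np.histogram(p[:,2],np.arange(.05,.161,.005)))
    for z0,z1 in((.05,.09),(.1,.112),(.112,.12),(.12,.134),(.134,.15)):
        q=near(.525,.01,.035,z0,z1)
        if len(q)>5: print(z0,len(q),"mean",q.mean(0).round(4),"circ",circ(q),"lo",q.min(0).round(4),"hi",q.max(0).round(4))
    p=near(.525,.01,.09,.035,.045); print("stand",cv2.minAreaRect(p[:,:2].astype(np.float32)*1000))
    for l in("cap_mid","cap_mouth","case_seat","case_ring","stand"):
        print(l,[(round(d["score"],2),np.round(d["uv"],1).tolist()) for d in manip.spot_point(l,n)[:3]])
    # seat ray at heights
    K=np.array(im["intrinsics"]); C=-im["R"].T@im["t"]
    for l,hs in(("case_seat",(.094,.107,.115,.12)),("case_ring",(.1,.113,.121,.126)),("cap_mid",(.02,))):
      for dd in manip.spot_point(l,n)[:3]:
        ray=im["R"].T@np.linalg.inv(K)@np.r_[dd["uv"],1]
        print("  ",l,[(h,(C+ray*(h-C[2])/ray[2])[:2].round(4).tolist()) for h in hs])
```

```text
scene cap top mean [0.46591187 0.23984674 0.03990387] 203 mec 0.4642601013183594 0.23948073387145996
case z hist (array([24, 19, 27, 21, 26, 26, 26, 25, 25, 29, 23, 29, 40, 52, 24, 23, 20,
       39, 12,  0,  0,  0]), array([0.05 , 0.055, 0.06 , 0.065, 0.07 , 0.075, 0.08 , 0.085, 0.09 ,
       0.095, 0.1  , 0.105, 0.11 , 0.115, 0.12 , 0.125, 0.13 , 0.135,
       0.14 , 0.145, 0.15 , 0.155, 0.16 ]))
0.05 194 mean [0.5389 0.0157 0.0706] circ (array([0.5280982 , 0.00843866]), np.float64(0.016609279805103946)) lo [ 0.5213 -0.002   0.0504] hi [0.546  0.0258 0.0899]
0.1 64 mean [0.5386 0.016  0.1065] circ (array([0.52821909, 0.0085965 ]), np.float64(0.016613756446637002)) lo [ 0.5188 -0.0008  0.1003] hi [0.546  0.0262 0.1119]
0.112 80 mean [0.5342 0.0125 0.1155] circ (array([0.52779387, 0.0082519 ]), np.float64(0.014724140748599986)) lo [ 0.5125 -0.0094  0.1125] hi [0.5455 0.0256 0.1198]
0.12 63 mean [0.5346 0.0129 0.1269] circ (array([0.52879758, 0.00851196]), np.float64(0.010865179703586112)) lo [ 0.5166 -0.0029  0.1201] hi [0.5428 0.0219 0.1339]
0.134 55 mean [0.5307 0.0104 0.1381] circ
[... 2118 characters left out ...]
.3939437866211, 89.81629943847656), 64.59144592285156)
cap_mid [(0.76, [155.5, 231.8]), (0.75, [143.7, 265.0]), (0.65, [151.6, 195.2])]
cap_mouth [(0.68, [145.4, 264.3]), (0.58, [152.6, 194.0]), (0.54, [157.4, 225.8])]
case_seat [(0.88, [257.3, 203.3])]
case_ring [(0.79, [265.4, 204.8])]
stand [(0.74, [290.7, 132.2]), (0.7, [258.7, 213.1])]
   case_seat [(0.094, [0.5354, 0.0139]), (0.107, [0.5329, 0.0137]), (0.115, [0.5313, 0.0136]), (0.12, [0.5304, 0.0135])]
   case_ring [(0.1, [0.5334, -0.0033]), (0.113, [0.5309, -0.0032]), (0.121, [0.5293, -0.0032]), (0.126, [0.5283, -0.0032])]
   cap_mid [(0.02, [0.455, 0.2315])]
   cap_mid [(0.02, [0.3795, 0.2437])]
   cap_mid [(0.02, [0.5359, 0.2556])]
```

View pics/both0.png

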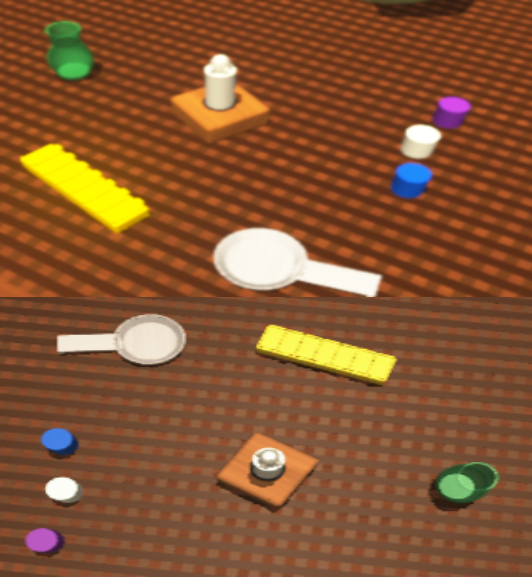

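Request:
move_arm(plan=[0,-51.5,32.2,0,0,0,-51.5,32.2,0,0,0,-51.5,32.2,0,0,0,-51.5,32.2,0,0,0,-51.5,32.2,0,0,0,-51.5,32.2,0,0,0,-51.5,32.2,0,0,0,-17,52,0,0,0,-17,52,0,0,0,-17,52,0,0,0,-17,52,0,0,0,-17,52,0,0])

```text
t: 3.1
position: [0.4593, 0.0207, 0.2567]
eef_rot: [3.141, 0.001, -2.849]
ft_force: [1.3, 0.2, -0.1]
gripper_width: 0.0853
gripper_force: 0.0
```

Request:
move_arm(plan=[0,-16.9,51.7,0,0,0,-16.9,51.7,0,0,0,-16.9,51.7,0,0,0,-16.9,51.7,0,0,0.2,0,0,50,0,0.2,0,0,50,0,0.2,0,0,0,0,0.2,0,0,0,0])

```text
t: 4.1
position: [0.4657, 0.2367, 0.159]
eef_rot: [3.141, 0.003, -2.849]
ft_force: [0.2, -0.1, 1.0]
gripper_width: 0.0684
gripper_force: 0.0
```

Run:
```python
from h import *
print(manip.get_obs()["position"],manip.get_obs()["gripper_width"])
a=cam("scene")["pixels"][150:300,290:450]; b=cam("top")["pixels"][150:310,80:240]
cv2.imwrite("pics/pre.png",np.hstack([cv2.resize(a,(400,400)),cv2.resize(b,(400,400))]))
```

```text
[0.46566346 0.23665616 0.15904416] 0.06841653688941986
```

View pics/pre.png

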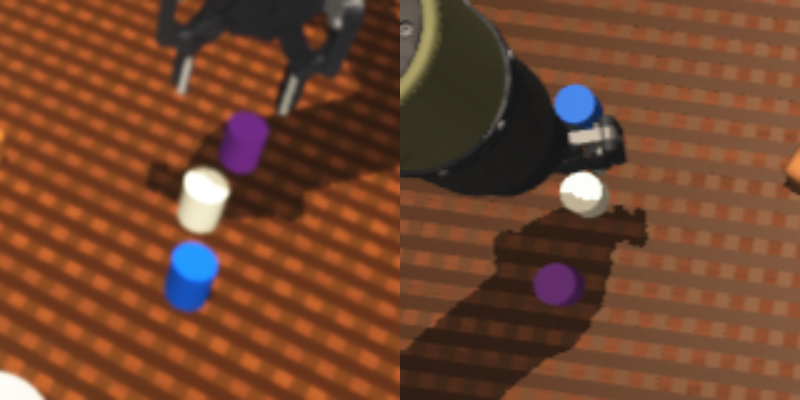

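Request:
move_arm(plan=[0.2,1,2,45,0,0.2,0,0,45,0,0.2,0,0,25,0,0.2,0,0,9,0,0.2,0,0,0,0,0.2,0,0,0,0])

```text
t: 4.95
position: [0.4641, 0.2388, 0.0343]
eef_rot: [3.14, 0.003, -2.849]
ft_force: [0.2, 0.1, 0.9]
gripper_width: 0.0684
gripper_force: 0.0
```

Request:
move_arm(plan=[1,0,0,0,0,1,0,0,0,0,1,0,0,0,0,1,0,0,0,0,1,0,0,0,0,1,0,0,0,0,1,0,0,0,0,1,0,0,0,0], newtons=60)

```text
t: 5.95
position: [0.4637, 0.2385, 0.0334]
eef_rot: [3.141, 0.002, -2.848]
ft_force: [-0.7, -0.2, 5.6]
gripper_width: 0.0348
gripper_force: 60.1
```

Request:
move_arm(plan=[1,0,0,-30,0,1,0,0,-50,0,1,0,0,-50,0,1,0,0,-42,0,1,0.9,-40,0,0,1,0.9,-45,0,0,1,0.9,-45,0,0,1,0.9,-45,0,0,1,0.8,-40,0,0,1,0.8,-24.5,0,0,1,0,0,0,0,1,0,0,0,0])

```text
t: 7.45
position: [0.5271, 0.0075, 0.2038]
eef_rot: [3.141, -0.001, -2.849]
ft_force: [0.2, -0.2, 0.3]
gripper_width: 0.0346
gripper_force: 59.8
```

```bash
cat > m.py <<'E'
from h import *
import sys
o=manip.get_obs(); print(o["position"],o["eef_rot"],o["ft_force"],o["gripper_width"])
p=o["position"]; ims=[cam(n) for n in("scene","top")]
for n,im in zip(("scene","top"),ims):
    W=cloud(im); C=-im["R"].T@im["t"]; B=im["pixels"].astype(int)
    # white-ish pixels between grip and stand
    sat=B.max(-1)-B.min(-1); m=(np.hypot(W[...,0]-p[0],W[...,1]-p[1])<.035)&(W[...,2]>.05)&(W[...,2]<p[2]+.01)
    q=W[m&(sat<80)&(B.mean(-1)>110)]; print(n,len(q),np.histogram(q[:,2],np.arange(.05,.26,.01))[0])
    from scipy.optimize import least_squares
    for z0,z1,r in((.05,.112,.017),(p[2]-.031,p[2]-.003,.018)):
        s=q[(q[:,2]>z0)&(q[:,2]<z1)]
        if len(s)>10:
            f=least_squares(lambda c:np.hypot(s[:,0]-c[0],s[:,1]-c[1])-r,p[:2]-.5*0*C[:2],loss="soft_l1",f_scale=.001)
            print(z0.__round__(3),len(s),"axis",f.x.round(4),"rms",np.sqrt((f.fun**2).mean()).round(4),"zlo",np.percentile(s[:,2],2).round(4))
    for l in ("cap_mid",):
        print(l,[(round(d["score"],2),np.round(d["uv"],1).tolist()) for d in manip.spot_point(l,n)[:4]])
a=ims[0]["pixels"][90:240,190:350]; b=ims[1]["pixels"][130:290,180:340]
cv2.imwrite(sys.argv[1],np.hstack([cv2.resize(a,(400,400)),cv2.resize(b,(400,400))]))
E
python3 m.py pics/over.png
```

```text
[0.52705007 0.00752797 0.2038474 ] [ 3.14114080e+00 -7.12904023e-04 -2.84890958e+00] [ 0.21136997 -0.18524371  0.28642115] 0.03458833766902583
scene 985 [ 49  42  44  60  48  54  92  46  55  19   0   0  58  74  86 103 155   0
   0   0]
0.05 308 axis [0.5277 0.0082] rms 0.0008 zlo 0.0516
0.173 216 axis [0.5271 0.009 ] rms 0.003 zlo 0.1735
cap_mid [(0.67, [388.0, 200.2]), (0.64, [365.5, 255.7]), (0.55, [266.2, 143.9]), (0.46, [265.3, 153.6])]
top 89 [ 0  0  0  0  1  7 55 14  0  0  0  0 12  0  0  0  0  0  0  0]
0.05 12 axis [0.5279 0.0068] rms 0.0007 zlo 0.0965
cap_mid [(0.42, [263.4, 201.4])]
```

View pics/over.png

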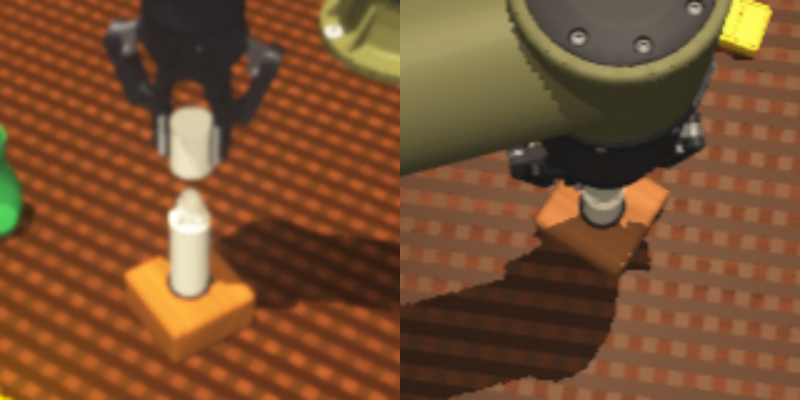

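Run:
```python
from h import *
from scipy.optimize import least_squares
p=manip.get_obs()["position"]; im=cam("scene"); W=cloud(im); B=im["pixels"].astype(int)
ty=np.array([-.289,.957])
def fit(z0,z1,r,c):
    d=W[...,:2]-c
    m=(W[...,2]>z0)&(W[...,2]<z1)&(np.abs(d@ty)<.013)&(np.hypot(d[...,0],d[...,1])<.024)
    s=W[m]; f=least_squares(lambda c:np.hypot(s[:,0]-c[0],s[:,1]-c[1])-r,c,loss="soft_l1",f_scale=.0007)
    print(len(s),f.x.round(4),np.abs(f.fun).mean().round(4),s[:,2].min().round(4)); return f.x
a=fit(.05,.112,.017,np.array([.528,.008])); 
for z0,z1 in((.17,.184),(.184,.2),(.17,.205)): 
    b=fit(z0,z1,.018,p[:2]); e=a-b; print("move xy",e.round(4),"tool",(e@[-.957,-.289]).round(4),(e@ty).round(4))
m=(np.hypot(W[...,0]-.528,W[...,1]-.008)<.016)&(W[...,2]>.11)&(W[...,2]<.15); z=np.sort(W[m][:,2]); print("neck top",z[-8:].round(4)); 
d=np.hypot(W[...,0]-a[0],W[...,1]-a[1]); s=W[(d>.0125)&(d<.0155)&(W[...,2]>.1)&(W[...,2]<.13)][:,2]; print("shoulder",np.median(s),np.percentile(s,[20,80]))
```

```text
235 [0.5277 0.008 ] 0.0007 0.0501
57 [0.5269 0.01  ] 0.0007 0.1706
move xy [ 0.0008 -0.002 ] tool -0.0002 -0.0022
79 [0.527  0.0093] 0.0007 0.1842
move xy [ 0.0007 -0.0014] tool -0.0003 -0.0015
161 [0.5269 0.0096] 0.0007 0.1706
move xy [ 0.0008 -0.0016] tool -0.0003 -0.0017
neck top [0.1413 0.1413 0.1413 0.1415 0.1417 0.1417 0.1424 0.1426]
shoulder 0.11645234323728385 [0.11490459 0.12193614]
```

Request:
move_arm(plan=[1,-0.5,-1,15,0,1,0,0,10,0,1,0,0,5,0,1,0,0,4,0,1,0,0,4,0,1,0,0,2,0,1,0,0,0,0,1,0,0,0,0])

```text
t: 8.7
position: [0.5281, 0.0064, 0.1645]
eef_rot: [3.142, 0.0, -2.849]
ft_force: [-0.1, 0.2, 0.2]
gripper_width: 0.0347
gripper_force: 59.8
```

Request:
move_arm(plan=[1,0,0,2,0,1,0,0,1,0,1,0,0,1,0,1,0,0,1,0,1,0,0,0,0])

```text
t: 9.32
position: [0.528, 0.0064, 0.1592]
eef_rot: [3.141, -0.0, -2.849]
ft_force: [-0.6, 0.4, -0.7]
gripper_width: 0.0351
gripper_force: 59.8
```

Request:
move_arm(plan=[1,0,0,1,0,1,0,0,1,0,1,0,0,0,0])

```text
t: 9.7
position: [0.5281, 0.0065, 0.1576]
eef_rot: [3.142, 0.0, -2.849]
ft_force: [-1.0, 0.1, 2.0]
gripper_width: 0.0352
gripper_force: 60.0
```

Request:
move_arm(plan=[1,0,0,1,0,1,0,0,1,0,1,0,0,0,0])

```text
t: 10.07
position: [0.5284, 0.0064, 0.1562]
eef_rot: [-3.141, 0.001, -2.849]
ft_force: [-1.5, -0.0, 4.5]
gripper_width: 0.035
gripper_force: 60.4
```

Request:
move_arm(plan=[1,0,0,1,0,1,0,0,0,0])

```text
t: 10.32
position: [0.5286, 0.0063, 0.1557]
eef_rot: [-3.141, 0.002, -2.849]
ft_force: [-2.0, 0.7, 7.2]
gripper_width: 0.0349
gripper_force: 60.5
```

Request:
move_arm(plan=[1,0,0,1,0,1,0,0,0,0])

```text
t: 10.58
position: [0.5287, 0.0063, 0.1551]
eef_rot: [-3.141, 0.002, -2.849]
ft_force: [-1.5, 0.5, 9.5]
gripper_width: 0.035
gripper_force: 60.7
```

Request:
move_arm(plan=[1,0,0,1,0,1,0,0,0,0])

```text
t: 10.82
position: [0.5288, 0.0063, 0.1546]
eef_rot: [-3.141, 0.003, -2.848]
ft_force: [-3.5, 1.9, 9.8]
gripper_width: 0.035
gripper_force: 60.9
```

Request:
move_arm(plan=[1,0,0,1,0,1,0,0,0,0])

```text
t: 11.08
position: [0.5282, 0.0065, 0.1519]
eef_rot: [3.142, 0.001, -2.849]
ft_force: [-0.4, 1.0, 2.9]
gripper_width: 0.0348
gripper_force: 60.4
```

Force fell from 9.8 to 2.9 N with a 2.7 mm drop: that was the click. Now I'll press it home.

Request:
move_arm(plan=[1,0,0,1,0,1,0,0,1,0,1,0,0,0,0])

```text
t: 11.45
position: [0.5279, 0.0063, 0.1488]
eef_rot: [-3.142, -0.001, -2.849]
ft_force: [-0.1, 0.2, -0.5]
gripper_width: 0.0348
gripper_force: 62.3
```

Request:
move_arm(plan=[1,0,0,1,0,1,0,0,0,0])

```text
t: 11.7
position: [0.5281, 0.0064, 0.1484]
eef_rot: [-3.142, 0.0, -2.849]
ft_force: [-1.0, -1.0, 0.0]
gripper_width: 0.0348
gripper_force: 62.4
```

Request:
move_arm(plan=[1,0,0,1,0,1,0,0,0,0])

```text
t: 11.95
position: [0.5281, 0.0064, 0.1484]
eef_rot: [-3.141, 0.001, -2.849]
ft_force: [-3.0, -0.2, 5.3]
gripper_width: 0.0347
gripper_force: 62.9
```

Request:
move_arm(plan=[1,0,0,1,0,1,0,0,0,0,1,0,0,0,0])

```text
t: 12.32
position: [0.5282, 0.0063, 0.1484]
eef_rot: [-3.141, 0.001, -2.849]
ft_force: [-5.8, 1.9, 9.8]
gripper_width: 0.0346
gripper_force: 63.4
```

Request:
move_arm(plan=[1,0,0,0.6,0,1,0,0,0,0,1,0,0,0,0,1,0,0,0,0])

```text
t: 12.82
position: [0.5282, 0.0063, 0.1483]
eef_rot: [-3.141, 0.002, -2.848]
ft_force: [-6.4, 1.4, 12.0]
gripper_width: 0.0349
gripper_force: 63.6
```

```bash
python3 m.py pics/end.png; python3 -c "
from h import *
print(manip.get_obs()['ft_force'])"
```

```text
[0.52823438 0.00631402 0.14834563] [-3.14097383e+00  1.82764258e-03 -2.84838520e+00] [-6.38678407  1.3532089  12.01402897] 0.03487598923622575
scene 758 [ 46  44  51  52  50  58  48  61  74  78 196   0   0   0   0   0   0   0
   0   0]
0.05 311 axis [0.5277 0.0082] rms 0.0009 zlo 0.0516
0.117 188 axis [0.528 0.008] rms 0.0029 zlo 0.118
cap_mid [(0.85, [384.9, 197.9]), (0.8, [264.6, 165.1]), (0.75, [367.7, 253.3])]
top 0 [0 0 0 0 0 0 0 0 0 0 0 0 0 0 0 0 0 0 0 0]
cap_mid [(0.43, [260.6, 204.3])]
[-7.40728258  1.91241723 12.37616314]
```

View pics/end.png

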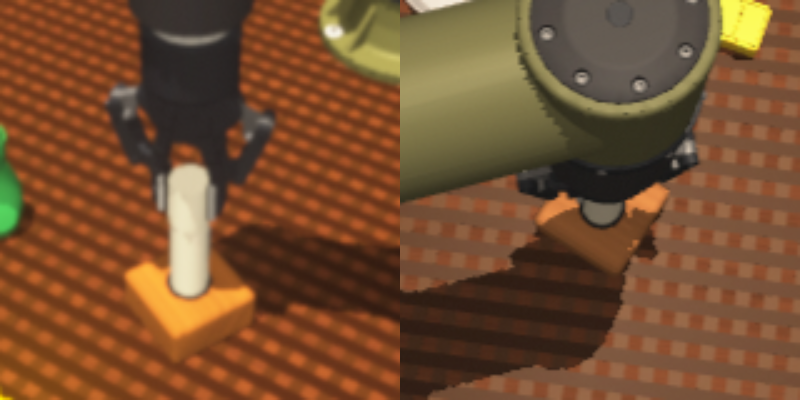

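The cap sits flush on the case, upright and still gripped at (190, 190) in the left view, with no gap visible at the shoulder.

```bash
python3 -c "
from rig import manip
print(manip.sign_off())"
```

```text
the job is handed in; nothing more can be done
None
```

The white cap clicked on and sits fully home on the case shoulder; I handed the job in at about 13 s with the fingers still gripping it and pressing down at about 12 N, and the arm stayed clear of the vase, pill tray and spoon rest (the hand-in returned no verdict).

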